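Unsnap a terminal cover and push it off

TASK

On the module with the orange cover, press the green snap tab in with a fingertip and, keeping it in, push the released cover off its seat on to the blue ledge, until the whole cover is past the seat and the terminals lie open. Only press and push: do not lift the cover. Leave the white-covered module and the other things on the bench where they are.

Things in the scene. Friction and masses are not known exactly. Their poses are not given: they have to be found in the camera images.
- module: The module to open: grey housing with an ORANGE cover, fixed to the bench. Sizes in mm. Origin on the bench under the centre of the cover's seat; x is the slide direction (tab towards blue ledge), z up. In x: green tab pad -73 to -37, seat -35 to 35, ledge 35 to 135. Seat rails at height 40. Lipped walls flank the seat (top at 50.5); the gap between the lips is 62 wide, its floor at height 34.
- ledge (a point): Middle of the top of the orange module's blue landing ledge: 100 long, 84 wide between low side rims, at height 38.5 (1.5 below the seat rails), 85 ahead of the seat's centre along x. An end rim 10 high stops the cover at the far end.
- tab (a joint): Travel of the orange module's snap tab straight down, m: 0 = up, 0.011 = fully in. Sprung (1.6 N at the start, 6 N fully in): it comes back up when let go and locks the cover again. The cover is free while the tab is down 0.006 or more, so push the cover forward while the tab is held in; a fingertip pressing the pad can move on forward, at that height, against the cover's rear face.
- tab_pad (a point): Centre of the top of the orange module's tab pad (green, ribbed, 36 along x by 46 wide). Tab up: height 51, 11 above the seat rails; fully in: level with the rails (40). It lies 20 behind the rear face of the seated cover, which rises to height 56.
- catch (a point): Midway between the tops of the tab's two catches, green lugs 6 x 6 at 21.5 to the left and right of this point, which move with the tab. With the tab up they stand 6 above the seat rails in the cover's two windows, 2 ahead of the cover's rear bar (12 wide), and block it. Below the rails they let it slide over them; they pop up again behind the cover. Between them 37 is free for a finger.
- cover_mid (a point): Centre of the ORANGE cover, 8 above its underside. Loose, about 60 g, 70 long (x) by 70 wide by 16 high: a flange 5 thick under a raised back 54 wide, with two windows at its sides. Rear and front faces 35 behind and ahead of this point. Seated: 48 high over the seat's centre; on the ledge: 46.5. The lips hold its flange down on the seat; it slides easily along x with 1.5 side play.
- spare_module: A second module of the same shape with a WHITE cover, not to be worked on; same frame.
- spare_tab (a joint): Travel of the white-covered module's tab, m, 0 = up. Leave alone.
- spare_cover_mid (a point): Centre of the WHITE cover, same shape as the orange one. Leave alone.
- relay: Bystander (mm): blue relay, a box 28 x 20 x 32 tall, standing beside the orange-covered module; origin at its underside.
- connector: Bystander (mm): green stepped screw connector 30 x 22 x 32 tall, standing beside the white-covered module; origin at its underside.
- capacitor: Bystander (mm): black upright capacitor, 20 diameter, 34 tall, standing about midway on the robot's side; origin at its underside (on its axis).
- solder_reel: Bystander (mm): steel-grey reel, 64 diameter, 42 tall, beyond the modules; origin at its underside (on its axis).
- flux_jar: Bystander (mm): small jar with red lid, 44 diameter, 50 tall, to the left; origin at its underside (on its axis).
- screwdriver: Bystander (mm): yellow-handled screwdriver lying on the bench, to the left; origin at its underside.
- pliers: Bystander (mm): red and yellow handled pliers, about 190 long, 14 high, lying to the right; origin at its underside.
There are look-alikes about, which are no part of the job. There is more than one size of the part that bears cover_mid; the job needs the smaller. Leave any pink look-alike of the module alone.

How it is judged:
By the outcome, as a careful person would: the job done as asked, in the order asked, and still so for the second after the job is handed in, with the robot touching nothing.
It also fails if it takes over 32 s, if anything falls off the work surface, if the arm or the gripper's body presses on something with over 40 N, if the wrist force passes 120 N, or if a joint passes its speed limit or range.

ROBOT

A 7-joint arm with a two-finger parallel gripper is mounted at the origin on the work surface. World frame = base frame: x ahead of the robot, y to its left, z up, the work surface at z = 0. Lengths are in m, angles in rad, forces in N, time in s.
With the tool pointing down it reaches from about 0.4 to 0.875 m from the base axis. Payload 4.4 kg.
Tool frame: the origin (TCP) lies midway between the tips of the shut fingers; the grasp point (between the pads) lies 19 mm behind it; z points along the fingers, y is the direction in which the jaws open and shut (so a half turn about z gives the same grasp; the last joint's range is limited). The gripper opens to 85 mm and grips with 20 to 120 N. Pads are 22 mm wide; open, the fingers measure 114 mm over their backs; the gripper's body (76 mm by 85 mm) begins 54 mm behind the grasp point. The pads swing forward as they close: fully open they stand 13 mm farther back than shut.
Start: joints at [1.26, 0.628, 0.038, 1.517, -0.027, 0.996, -0.02], TCP at [0.158, -0.631, 0.231] pointing down, gripper open.
Joint ranges: [-3.06, 3.06], [-0.37, 2.12], [-1.25, 1.32], [0.18, 2.47], [-1.1, 4.24], [0.23, 1.98], [-2.94, 2.94]. Speed limits (rad/s): [2.57, 2.57, 3.14, 3.14, 3.14, 3.14, 3.14].

INTERFACE

Orientations are given as [roll, pitch, yaw] about the fixed x, y, z axes, in that order (R = Rz(yaw) Ry(pitch) Rx(roll)).
In Python, from station import arm gives the robot as it stands.
- The arm moves only by the shell command python3 -m creep 'ROWS' [FORCE]. ROWS is JSON, one flat list of numbers, 5 for each row, row after row: the opening, from 0 (shut) to 1 (fully open), then the shift along the world's x, y, z in mm, then the turn about the world's z in degrees. A call has 1 to 10 rows; each row shifts and turns the commanded pose from where the row before left it; what a row does not reach is not made up. A row lasts 1/8 s, in which the tool goes at most 62.5 mm and 10.7 degrees, less where a joint would pass 70% of its speed; a pose out of reach is approached as far as the arm can. A call with a gripper value outside its range is refused whole. The fingers move at their own pace and stop on an object; FORCE is the grip in N (left out, the last holds). Time passes only in rows, so rows that do not move let the fingers close. It gives the time, the measured TCP pose, the force and the opening at its end, in the units of the state.
- arm.state(): the state, without advancing time (a new reading comes with each control period).
- arm.grab_frame(name): name is "side" or "top" or "wrist"; returns a dict with "color" (400x640x3 uint8, blue, green, red), "fov_y" (degrees; the focal length in pixels is half the picture's height over the tangent of half this angle, whatever the lens; pixels are square), "cx", "cy" (the principal point, pixels), "R" (3x3) and "t" (3): a world point X has camera coordinates R X + t; the wrist camera has in their place "hand_eye" (4x4, takes a point from camera to tool coordinates, whose origin is the TCP and whose axes are the flange's). Camera axes: x right, y down, z forward; pixel columns grow to the right and rows downward; lengths in m; the calibration is good to about 2 mm. A picture is of the moment at which its call begins: read the wrist's pose just before it. There is no depth.
- arm.job_done(): hands the job in, once; it reports no verdict.
The state is a dict: "time_s": time; "joint_pos": joint angles; "qd": joint speeds; "joint_efforts": joint torques, N m; "eef_pos": TCP position; "tcp_rot": TCP orientation; "force": force on the tool from outside, world axes, zero at the start; "ft_torque": the same for the moment, N m; "finger_gap": finger opening in m.
Only numpy, scipy, OpenCV 4.12 (cv2) and the standard library are available. Lean on these libraries where they do the work, as an engineer would, in place of code of your own. Each camera call takes 0.05 s, during which the arm holds its last target. There are 200 camera calls.

## Working session

There is one attempt and no reset: what is moved stays moved. The work goes in short steps, Python scripts to look and compute and a shell command to move; the robot and the scene stay as the last step left them, time stands still between calls to the robot, and variables do not carry over. Pictures are saved under pics/ and viewed, about 8 in all and at most 12, crops included, and the job is handed in when it is done.

```bash
ls; mkdir -p pics
cat > h.py <<'E'
import numpy as np,cv2,pickle
from station import arm
def grab(n):
    s=arm.state(); f=arm.grab_frame(n); f['s']=s; pickle.dump(f,open(n+'.pkl','wb')); return f
def cast(f,u,v,z):
    F=200/np.tan(np.radians(f['fov_y'])/2)
    d=np.array([(u-f['cx'])/F,(v-f['cy'])/F,1.])
    if 'R' in f: R=np.array(f['R']);o=-R.T@np.array(f['t']);d=R.T@d
    else:
        from scipy.spatial.transform import Rotation as Ro
        H=np.array(f['hand_eye']);W=np.eye(4);W[:3,:3]=Ro.from_euler('xyz',f['s']['tcp_rot']).as_matrix();W[:3,3]=f['s']['eef_pos']
        M=W@H;o=M[:3,3];d=M[:3,:3]@d
    return o+d*(z-o[2])/d[2]
E
python3 - <<'E'
from h import *
print(arm.state())
for n in('top','side'):
    f=grab(n);cv2.imwrite(f'pics/{n}0.png',f['color']);print({k:f[k] for k in f if k not in('color','s')})
E
```

```text
pics
{'time_s': 0.0, 'joint_pos': array([ 1.26021938,  0.62933261,  0.03843704,  1.5183584 , -0.02700076,
        0.99630459, -0.0199893 ]), 'qd': array([ 0.00257558, -0.00044792,  0.00096965,  0.00113332,  0.00073162,
        0.00113137,  0.00017357]), 'joint_efforts': array([ 1.82686788e-03, -5.63403583e+01,  1.22644454e+00, -1.93445832e+01,
        1.09101157e-02,  1.05500247e-02, -4.52715966e-06]), 'eef_pos': array([ 0.15740186, -0.63001423,  0.23040083]), 'tcp_rot': array([-3.13970764e+00,  2.05113489e-05,  2.44791442e-01]), 'force': array([-0.27834769, -1.01433449, -0.05866245]), 'ft_torque': array([-0.00074652, -0.07145214,  0.06680195]), 'finger_gap': 0.08536443614132437}
{'fov_y': 52.93332287504625, 'cx': 322.8520089719644, 'cy': 202.70192731633205, 'R': array([[ 0.01041639, -0.99993523,  0.0045862 ],
       [-0.99264435, -0.01089346, -0.12057583],
       [ 0.12061798, -0.00329651, -0.99269353]]), 't': array([-0.03461927,  0.54383076,  1.21828726])}
{'fov_y': 55.326424959011796, 'cx': 312.991347611593, 'cy': 200.06521547367814, 'R': array([[-0.99316374, -0.11652698,  0.00687326],
       [-0.07002011,  0.54760269, -0.83380362],
       [ 0.0933968 , -0.82858479, -0.55201837]]), 't': array([0.51050164, 0.12276426, 1.0938652 ])}
```

View pics/top0.png

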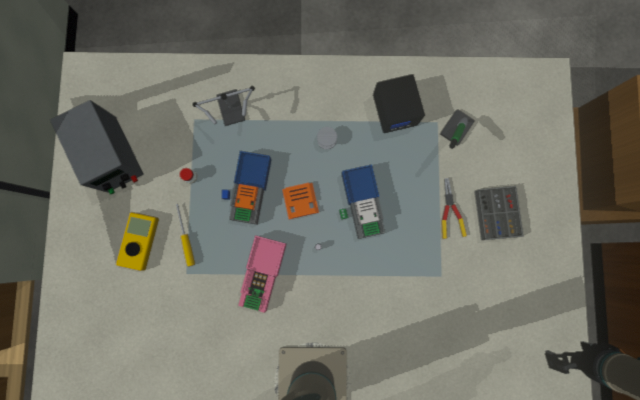

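View pics/side0.png

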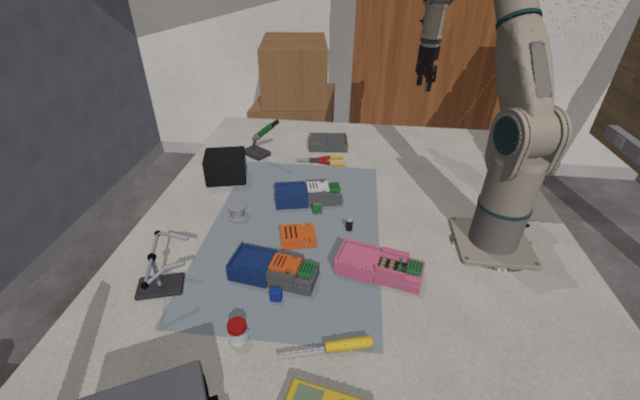

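Top view candidates:
- Orange cover seated on the grey module at (246,197), with its green tab at (243,213) and blue ledge at (252,167). This is my choice.
- Loose, bigger orange cover at (300,200): look-alike.
- White-covered module at (363,200): spare.
- Pink module at (263,273): look-alike.

The side view agrees (orange module at (275,268)). Next I measure it and check with a crop.

Run:
```python
from h import *
for n,(x0,y0,x1,y1) in {'top':(215,140,280,235),'side':(215,235,335,305)}.items():
    f=pickle.load(open(n+'.pkl','rb'));im=f['color'];hsv=cv2.cvtColor(im,cv2.COLOR_BGR2HSV)
    for c,lo,hi,z in(('orange',(5,150,120),(18,255,255),.056),('green',(50,100,40),(85,255,255),.051),('blue',(105,120,30),(125,255,255),.0385)):
        m=np.zeros(im.shape[:2],np.uint8);m[y0:y1,x0:x1]=cv2.inRange(hsv,lo,hi)[y0:y1,x0:x1]
        cs,_=cv2.findContours(m,0,2);k=max(cs,key=cv2.contourArea);r=cv2.minAreaRect(k)
        print(n,c,np.round(r[0],1),np.round(r[1],1),round(r[2]),cv2.contourArea(k),'P',np.round(cast(f,*r[0],z)*1000,1),'corners',[np.round(cast(f,*p,z)[:2]*1000).tolist() for p in cv2.boxPoints(r)])
a=pickle.load(open('top.pkl','rb'))['color'][140:240,205:325];b=pickle.load(open('side.pkl','rb'))['color'][230:310,215:335]
cv2.imwrite('pics/c1.png',np.vstack([cv2.resize(a,None,fx=3.5,fy=3.5,interpolation=2),cv2.resize(b,None,fx=3.5,fy=3.5,interpolation=2)])[:600])
```

```text
top orange [245.6 196.3] [18.9 22.5] 10 368.5 P [558.5 207.8  56. ] corners [[529.0, 241.0], [598.0, 231.0], [588.0, 174.0], [519.0, 184.0]]
top green [242.5 214.1] [14.8 11.2] 9 144.0 P [504.3 216.5  51. ] corners [[491.0, 241.0], [525.0, 237.0], [518.0, 192.0], [484.0, 196.0]]
top blue [252. 169.] [30.2 31.8] 11 883.0 P [647.3 194.1  38.5] corners [[607.0, 249.0], [706.0, 233.0], [688.0, 139.0], [589.0, 156.0]]
side orange [284.9 263.2] [30.3 17.9] 12 435.0 P [558.7 215.4  56. ] corners [[595.0, 240.0], [599.0, 176.0], [521.0, 190.0], [521.0, 252.0]]
side green [306.2 269.1] [15.7 15.1] 11 177.5 P [504.7 224.4  51. ] corners [[524.0, 247.0], [524.0, 195.0], [485.0, 201.0], [486.0, 252.0]]
side blue [249.8 264.1] [45.6 39.2] 13 1391.0 P [649.4 211.2  38.5] corners [[700.0, 267.0], [722.0, 125.0], [594.0, 150.0], [587.0, 285.0]]
```

View pics/c1.png

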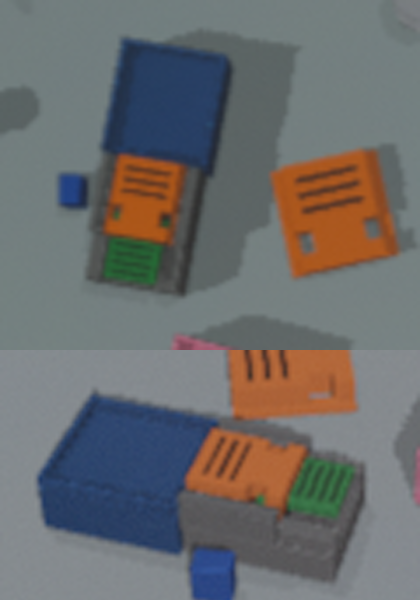

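Crop confirms the choice: the grey housing carries the smaller seated orange cover with green lugs showing in its windows, a green ribbed pad at the robot's end and the blue ledge at the far end. The loose cover at right is bigger. Slide direction is about -9° in yaw, with the pad near (504,217..224) mm. I'll move above it.

```bash
python3 -m creep '[0,42,33,0,-7.7, 0,42,33,0,-7.7, 0,42,33,0,-7.7, 0,42,33,0,0, 0,42,33,0,0, 0,42,33,0,0, 0,42,33,0,0]' 40; python3 -m creep '[0,5,61,0,0, 0,5,61,0,0, 0,5,61,0,0, 0,5,61,0,0, 0,5,61,0,0, 0,5,61,0,0, 0,5,61,0,0, 0,5,61,0,0, 0,5,61,0,0, 0,5,61,0,0]'; python3 -m creep '[0,0,0,0,0, 0,0,0,0,0]'
python3 - <<'E'
from h import *
f=grab('wrist');cv2.imwrite('pics/w1.png',f['color']);print(f['s']['eef_pos'],f['s']['tcp_rot'],f['s']['force'],f['fov_y'],f['hand_eye'])
E
```

```text
time_s: 0.98
eef_pos: [0.4526, -0.3983, 0.231]
tcp_rot: [-3.141, 0.001, -0.158]
force: [0.3, -0.8, -0.1]
finger_gap: -0.0001
time_s: 2.22
eef_pos: [0.5014, 0.2122, 0.2312]
tcp_rot: [3.141, 0.0, -0.158]
force: [0.6, -0.3, 0.3]
finger_gap: 0.0001
time_s: 2.48
eef_pos: [0.5011, 0.2098, 0.2308]
tcp_rot: [3.14, 0.001, -0.158]
force: [0.0, -0.8, -0.1]
finger_gap: -0.0001
[0.5011283  0.20983715 0.23082933] [ 3.14017857e+00  7.90313456e-04 -1.57910860e-01] [ 0.04545881 -0.75882499 -0.14910243] 65.67340168843664 [[ 7.32888790e-04 -9.52642825e-01 -3.04090629e-01  7.75030250e-02]
 [ 9.99998472e-01  2.15618371e-04  1.73461569e-03  2.61646469e-04]
 [-1.58690166e-03 -3.04091436e-01  9.52641528e-01 -1.42966029e-01]
 [ 0.00000000e+00  0.00000000e+00  0.00000000e+00  1.00000000e+00]]
```

View pics/w1.png

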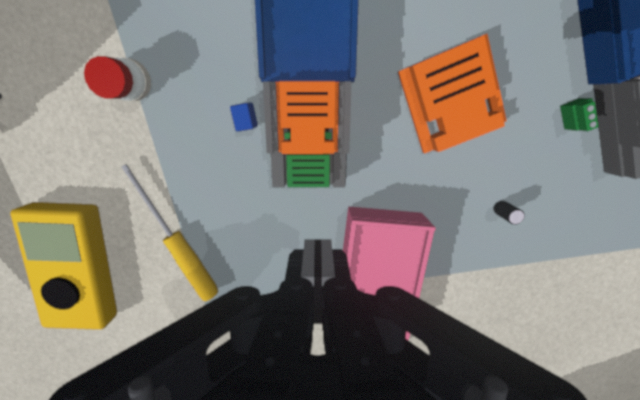

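The wrist view shows the pad at about (308,170), the cover at (308,118), the ledge above at (307,40) and the fingertip at (318,250). The module is square with the tool.

```bash
cat > m.py <<'E'
from h import *
def meas(f,x0,y0,x1,y1):
    im=f['color'];hsv=cv2.cvtColor(im,cv2.COLOR_BGR2HSV);q=f['s']['tcp_rot'][2];e=np.array([np.cos(q),np.sin(q)]);l=np.array([-e[1],e[0]])
    for c,lo,hi,z in(('orange',(5,150,100),(18,255,255),.056),('green',(50,100,40),(85,255,255),.051),('blue',(105,120,30),(125,255,255),.0485)):
        m=np.zeros(im.shape[:2],np.uint8);m[y0:y1,x0:x1]=cv2.inRange(hsv,lo,hi)[y0:y1,x0:x1]
        cs,_=cv2.findContours(m,0,2);k=max(cs,key=cv2.contourArea).reshape(-1,2)
        P=np.array([cast(f,*p,z)[:2]-f['s']['eef_pos'][:2] for p in k])*1000
        X,Y=P@e,P@l
        print(c,'tool-rel fwd',X.min().round(1),X.max().round(1),'left',Y.min().round(1),Y.max().round(1), 'angle',cv2.minAreaRect(P.astype(np.float32))[2],'ctr world',np.round(cv2.minAreaRect(P.astype(np.float32))[0]+f['s']['eef_pos'][:2]*1000,1))
E
python3 - <<'E'
from m import *
meas(pickle.load(open('wrist.pkl','rb')),250,0,365,195)
E
```

```text
orange tool-rel fwd 20.7 90.6 left -21.1 39.1 angle 81.11064147949219 ctr world [557.5 210. ]
green tool-rel fwd -15.1 18.8 left -13.4 31.7 angle 80.94512939453125 ctr world [504.4 218.6]
blue tool-rel fwd 92.7 161.6 left -37.5 56.3 angle 81.03887939453125 ctr world [628.2 199.1]
```

```bash
python3 -m creep '[0,1.5,9,-50,0, 0,0,0,-50,0, 0,0,0,-40,0, 0,0,0,-20,0, 0,0,0,0,0, 0,0,0,0,0]'
python3 - <<'E'
from m import *
f=grab('wrist');s=f['s'];print(s['eef_pos'],s['tcp_rot'],s['force'])
meas(f,150,0,460,399)
g=grab('side');cv2.imwrite('pics/w2.png',np.hstack([cv2.resize(f['color'][:,120:520],None,fx=.8,fy=.8),cv2.resize(g['color'][200:320,200:350],(400,320),interpolation=2)]))
E
```

```text
time_s: 3.28
eef_pos: [0.504, 0.2185, 0.0723]
tcp_rot: [-3.141, -0.001, -0.16]
force: [0.8, -0.4, -0.3]
finger_gap: 0.0001
[0.50395956 0.21850747 0.07225725] [-3.14121563e+00 -1.39503322e-03 -1.60143781e-01] [ 0.82898167 -0.41035894 -0.28522226]
orange tool-rel fwd 20.0 90.0 left -29.2 30.3 angle 80.8871078491211 ctr world [558.3 210.3]
green tool-rel fwd -16.7 17.6 left -22.2 23.2 angle 80.84124755859375 ctr world [504.5 218.9]
blue tool-rel fwd 91.0 120.8 left -46.1 47.8 angle 80.884521484375 ctr world [608.6 202.4]
```

View pics/w2.png

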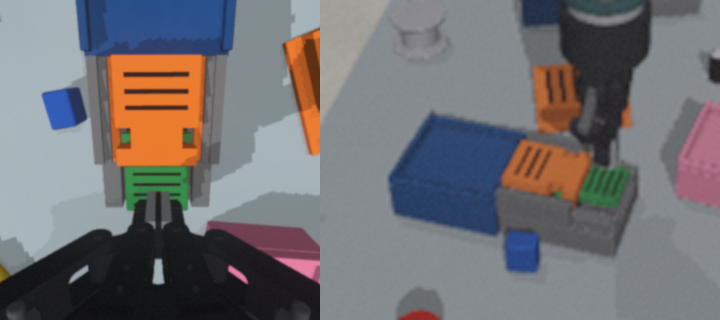

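The shut fingertip stands 21 mm above the middle of the pad: it is on the module's axis to within 1 mm, and the lugs are clear to either side. Now I press.

```bash
python3 -m creep '[0,0,0,-15,0, 0,0,0,-6,0, 0,0,0,-4,0, 0,0,0,-4,0, 0,0,0,-2,0, 0,0,0,0,0]'
```

```text
time_s: 4.12
eef_pos: [0.5027, 0.2193, 0.0404]
tcp_rot: [3.141, 0.001, -0.158]
force: [-2.2, -0.2, 5.6]
finger_gap: 0.0001
```

Force 5.6 N, so the tab is about 10 mm in. Push forward at that height.

```bash
python3 -m creep '[0,4.9,-0.8,0,0, 0,4.9,-0.8,0,0, 0,4.9,-0.8,0,0, 0,4.9,-0.8,0,0, 0,4.9,-0.8,0,0, 0,0,0,0,0]'
python3 - <<'E'
from m import *
f=grab('wrist');s=f['s'];print(s['eef_pos'],s['force']);meas(f,150,0,460,399)
E
```

```text
time_s: 4.88
eef_pos: [0.5266, 0.2157, 0.0404]
tcp_rot: [3.141, 0.002, -0.158]
force: [-2.7, -0.8, 5.1]
finger_gap: 0.0001
[0.52661559 0.21572962 0.04037427] [-2.71651936 -0.76717285  5.1059558 ]
orange tool-rel fwd 10.2 80.7 left -32.3 31.9 angle 80.9907455444336 ctr world [571.4 208.4]
green tool-rel fwd -14.1 4.3 left 14.2 20.7 angle 78.53373718261719 ctr world [524.5 233.8]
blue tool-rel fwd 68.8 112.4 left -47.0 46.8 angle 81.01372528076172 ctr world [616.1 201.3]
```

The cover is moving with the tip (14 mm so far, tab still held). Continue.

```bash
python3 -m creep '[0,6.9,-1.1,0,0, 0,6.9,-1.1,0,0, 0,6.9,-1.1,0.5,0, 0,6.9,-1.1,0.5,0, 0,6.9,-1.1,0,0, 0,6.9,-1.1,0,0, 0,6.9,-1.1,0,0, 0,6.9,-1.1,0,0, 0,6.9,-1.1,0,0, 0,6.9,-1.1,0,0]'
python3 -m creep '[0,0,0,0,0]'
python3 - <<'E'
from m import *
f=grab('wrist');s=f['s'];print(s['eef_pos'],s['force']);meas(f,150,0,460,399)
g=grab('side');cv2.imwrite('pics/w3.png',np.hstack([cv2.resize(f['color'][:,120:520],None,fx=.8,fy=.8),cv2.resize(g['color'][200:320,200:350],(400,320),interpolation=2)]))
E
```

```text
time_s: 6.18
eef_pos: [0.597, 0.2043, 0.0413]
tcp_rot: [3.142, -0.0, -0.158]
force: [-0.4, -0.6, -1.6]
finger_gap: -0.0004
time_s: 6.3
eef_pos: [0.5974, 0.2041, 0.0413]
tcp_rot: [-3.141, -0.001, -0.159]
force: [0.1, -0.2, 0.1]
finger_gap: -0.0
[0.59735651 0.20410193 0.04134391] [ 0.13778194 -0.15497741  0.12882128]
orange tool-rel fwd 11.6 81.4 left -32.0 31.7 angle 80.98747253417969 ctr world [643.3 196.6]
green tool-rel fwd -55.6 -39.1 left -4.6 3.4 angle 80.85118103027344 ctr world [550.5 211. ]
blue tool-rel fwd 0.7 100.3 left -47.1 47.9 angle 81.24319458007812 ctr world [647.4 196.2]
```

View pics/w3.png

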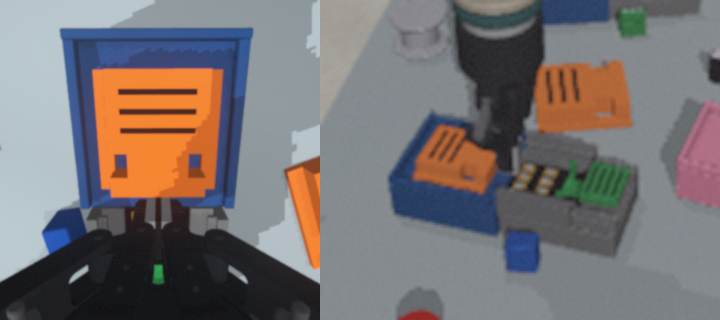

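The cover lies flat on the ledge with its rear edge about 15 mm past the seat; the terminals and the popped-up tab are visible. I'll back off a little, then go up and clear.

```bash
python3 -m creep '[0,-5,0.8,0,0, 0,0,0,15,0, 0,0,0,50,0, 0,0,0,60,0, 0,-40,0,40,0, 0,-50,-40,0,0, 0,-30,-50,0,0, 0,0,0,0,0, 0,0,0,0,0]'
python3 - <<'E'
from h import *
g=grab('side');h=grab('top');cv2.imwrite('pics/e.png',np.vstack([cv2.resize(h['color'][130:290,170:450],(700,400),interpolation=2)[:, :],cv2.resize(g['color'][150:310,200:480],(350,200),interpolation=2).repeat(1,0) if 0 else np.hstack([cv2.resize(g['color'][150:310,200:480],(350,200)),np.zeros((200,350,3),np.uint8)])]))
from m import *
f=pickle.load(open('top.pkl','rb'));f['s']['tcp_rot'][2]=-.158
f['s']['eef_pos'][:]=(.5583,.2103,0);meas(f,215,140,280,235)
E
```

```text
time_s: 7.52
eef_pos: [0.4736, 0.1167, 0.2074]
tcp_rot: [-3.14, -0.002, -0.159]
force: [0.5, 0.4, 0.6]
finger_gap: 0.0006
orange tool-rel fwd 50.4 121.0 left -38.9 29.6 angle 81.4771728515625 ctr world [642.3 192.2]Traceback (most recent call last):
  File "<stdin>", line 5, in <module>
  File "m.py", line 6, in meas
    cs,_=cv2.findContours(m,0,2);k=max(cs,key=cv2.contourArea).reshape(-1,2)
                                   ~~~^^^^^^^^^^^^^^^^^^^^^^^^
ValueError: max() iterable argument is empty
```

View pics/e.png

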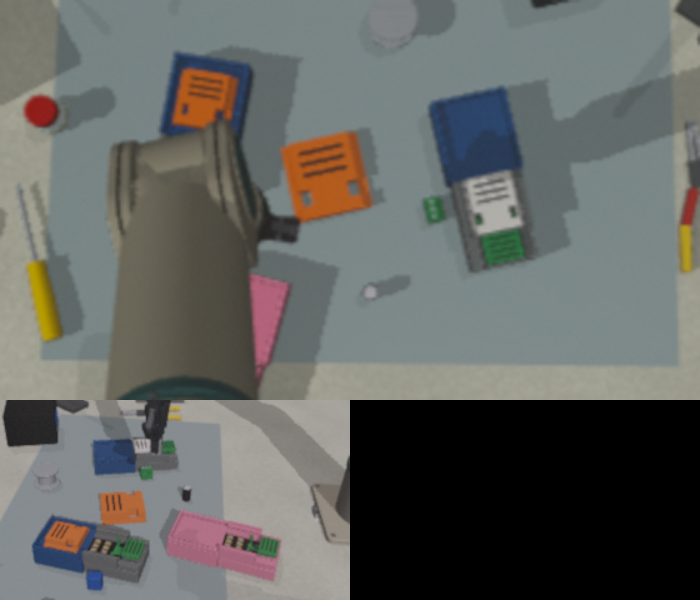

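The cover rests on the ledge with its rear about 50 mm ahead of the seat centre (the seat ends at 35), the terminals lie open, the arm is clear and the bystanders stand as before.

```bash
python3 -c "
from station import arm
print(arm.job_done(), arm.state()['time_s'])"
```

```text
the job is handed in; nothing more can be done
the job is handed in; nothing more can be done
```

The job is done and handed in. I pressed the green tab about 10 mm in with the shut fingertip (5.6 N). Keeping it in until the cover had passed the catches, I pushed the orange cover about 85 mm straight on to the blue ledge. I then backed off 5 mm and raised the arm clear, without lifting the cover.

- **Cover:** the last wrist and top views both put its rear face about 50 mm ahead of the seat centre, 15 mm past the seat's end. It lies flat on the ledge.
- **Terminals and tab:** the side view shows the terminals open and the tab back up.
- **Other things:** by eye in the last pictures, the white module, the loose cover, the pink look-alike and the other bench things in view stand where they were. The meter and other things farther out were outside the crop.
- **Force and time:** the highest force printed was about 6 N, and the last move ended at 7.5 s.
- **Failed or disagreeing checks:** in the last top view the arm hid the tab, so the script's tab and ledge measurement from that camera failed there. The first side-view positions differed from the top view by about 8 mm sideways at the cover and tab, so I went by the wrist camera.

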